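Hold the desk bin's lid open

TASK

My hands are full of snack wrappers: press down the front lever of the round desk bin so that its lid stands wide open, hold it there for about three seconds while I drop them in, then let go and let the lid close by itself. The square caddy beside it works by the same kind of lever; keep it shut.

Things in the scene. Friction and masses are not known exactly. Their poses are not given: they have to be found in the camera images.
- bin_lever: Lever of the round desk bin (fixed aluminium drum 120 mm across and 120 high, round grey lid 128 mm across, top 135 above the desk). Origin: its pivot at the bin's wall, 63 mm from the bin's axis, 100 above the desk. y level; x towards the bin, sloping 10 degrees down at rest; the lever sticks out along -x, towards the robot within 30 degrees. The lid swings up away from it, its edge to 240 mm.
- bin_paddle (a point): Centre of the top face of the steel paddle that ends the round bin's lever (36 mm along it, 60 wide, 8 thick): at rest 119 mm above the desk and 86 mm out from the bin's wall. Pressed straight down it sinks 30 mm to its stop (lid up about 0.04 rad per mm, 2 to 6 N); released, it springs back within 1 s.
- bin_lid (a joint): Angle of the round bin's lid: 0 closed, 1.2 rad fully raised (lever at its end stop). It is coupled to the bin's lever.
- caddy_lid (a joint): Lid angle of the other container, the square caddy (aluminium box 120 x 120 mm, 120 mm high, square grey lid 128 mm wide, the same lever and paddle): 0 closed, 1.2 rad fully raised. It stands 0.38 m or more to the left or right of the bin and must stay shut.
Mind the look-alikes: they are no part of the job. What is shaped like the part that bears bin_lever but blue is not meant.

How it is judged:
On the way:
1. the robot presses the round bin's lever and so holds its lid raised by more than 0.8 rad for 2 s without a break (value of joint bin_lid above 0.8 rad and contact force between any of the fingers, the arm and bin_lever above 0.3 N), for 2 s.
At the end, for the whole second after the job is handed in: The round bin's lid has been held up (more than 0.8 rad) for 2 s by its lever and is closed again (under 0.1 rad); the square caddy's lid is closed (under 0.1 rad) (value of joint each of bin_lid, caddy_lid below 0.1 rad); the robot touches nothing.
It fails at once if the square caddy's lid is opened (more than 0.25 rad) (value of joint caddy_lid above 0.25 rad).
It also fails if it takes over 35 s, if anything falls off the work surface, if the arm or the gripper's body presses on something with over 40 N, if the wrist force passes 120 N, or if a joint passes its speed limit or range.

ROBOT

A 7-joint arm with a two-finger parallel gripper is mounted at the origin on the work surface. World frame = base frame: x ahead of the robot, y to its left, z up, the work surface at z = 0. Lengths are in m, angles in rad, forces in N, time in s.
With the tool pointing down it reaches from about 0.425 to 0.875 m from the base axis. Payload 4.7 kg.
Tool frame: the origin (TCP) lies on the centre line of the jaws, within the pads' length; the fingertips stand 14 mm ahead of it and the grasp point (between the pads) lies 5 mm behind it; z points along the fingers, y is the direction in which the jaws open and shut (so a half turn about z gives the same grasp; the last joint's range is limited). The gripper opens to 87 mm and grips with 3 to 60 N. Pads are 19 mm wide; open, the fingers measure 117 mm over their backs; the gripper's body (75 mm by 190 mm) begins 51 mm behind the grasp point.
Start: joints at [1.213, 0.321, -0.07, 1.45, 0.023, 1.371, -0.057], TCP at [0.236, -0.606, 0.237] pointing down, gripper open.
Joint ranges: [-2.86, 2.86], [-0.3, 2.09], [-1.38, 1.24], [0.06, 2.45], [-1.56, 4.7], [0.09, 2.05], [-2.69, 2.69]. Speed limits (rad/s): [2.57, 2.57, 3.14, 3.14, 3.14, 3.14, 3.14].

INTERFACE

Orientations are given as a rotation vector (axis times angle).
In Python, from bench import ctrl gives the robot as it stands. The module is installed in compiled form; this text tells all that it offers.
- The arm moves only by the tool step_arm, never from a script. Its argument "plan" is a list of rows, each a list of 3 entries, a list of its own where there are three numbers: the turn, a rotation vector about the tool's x, y, z in rad, then the shift along the tool's x, y, z in m, then the closure in counts, from 0 (fully open) to 255 (shut). In form: [[[rx, ry, rz], [x, y, z], hand], ...]. A call has exactly 10 rows; each row is the pose to reach, as a shift and turn from the pose commanded when the call began, along the tool's axes at that moment; what a row does not reach only later rows make up. A row lasts 1/8 s, in which the tool goes at most 62.5 mm and 10.7 degrees, less where a joint would pass 70% of its speed; a pose out of reach is approached as far as the arm can. A call with a gripper value outside its range is refused whole. The fingers move at their own pace and stop on an object; "squeeze" is the grip in N (left out, the last holds). Time passes only in rows, so rows that repeat a pose let the fingers close, or fill a call up. It gives the time, the measured TCP pose, the force and the opening at its end, in the units of the state.
- ctrl.get_state(): the state, without advancing time (a new reading comes with each control period).
- ctrl.get_image(name): name is "scene" or "top"; returns the picture (400x640x3 uint8, red, green, blue); there is no depth.
- ctrl.calibration(name): a dict with "fov_y" (degrees; the focal length in pixels is half the picture's height over the tangent of half this angle, whatever the lens; pixels are square), "cx", "cy" (the principal point, pixels), "rvec" (rotation vector, rad) and "tvec" (3), from world to camera coordinates, as OpenCV has them. Camera axes: x right, y down, z forward; pixel columns grow to the right and rows downward; lengths in m; the calibration is good to about 2 mm. A picture is of the moment at which its call begins. calibration takes no time and is no camera call.
- ctrl.close_job(): hands the job in, once; it reports no verdict.
Trained networks look in the newest picture that a camera, given by its name, has taken for a name from the list of things; names that differ only in an ending like _2 or _b are one class to them, and where a whole thing is asked for, a point or a joint stands for the part that bears it (a point fixed in the world has none). Each returns a list of dicts, best first, with "score" (0 to 1); they miss things now and then, are a little off and sometimes report something else, mostly with a low value. They report only what shows in the picture. A call takes as long as a camera call. They do not tell look-alikes from the thing itself.
- ctrl.cut_out(camera, label): "pixels" (400x640 bool, what is visible of it) and "rect" ([left, top, width, height] in pixels, round what is visible of it).
The state is a dict: "time": time; "joint_positions": joint angles; "qd": joint speeds; "joint_torque": joint torques, N m; "position": TCP position; "tool_rot": TCP orientation; "ft_force": force on the tool from outside, world axes, zero at the start; "torque": the same for the moment, N m; "grip_width": opening from 0.0 (shut) to 1.0 (fully open).
Only numpy, scipy, OpenCV 4.12 (cv2) and the standard library are available. Lean on these libraries where they do the work, as an engineer would, in place of code of your own. Each camera call takes 0.05 s, during which the arm holds its last target.

## Working session

There is one attempt and no reset: what is moved stays moved. The work goes in short steps, Python scripts to look and compute and a tool call to move; the robot and the scene stay as the last step left them, time stands still between calls to the robot, and variables do not carry over. Pictures are saved under pics/ and viewed, and the job is handed in when it is done.

Besides the shell and the picture viewer there is one more tool, called after "Emit:" as name([rows], argument=value, ...), one row to a line, values as JSON. step_arm: Moves the arm, as the interface text tells. Its arguments: {"type":"object","properties":{"plan":{"type":"array"},"squeeze":{"type":"number"}},"required":["plan"]}

```bash
mkdir -p pics
python3 - <<'E'
from bench import ctrl
import cv2,numpy as np
s=ctrl.get_state()
print(s)
for n in("scene","top"):
    im=ctrl.get_image(n); cv2.imwrite(f"pics/{n}1.png",im[:,:,::-1])
    print(n,ctrl.calibration(n))
    for l in("bin_lever","bin_paddle","bin_lid","caddy_lid"):
        for d in ctrl.cut_out(n,l):
            ys,xs=np.nonzero(d["pixels"]); print(n,l,round(d["score"],2),d["rect"],xs.mean().round(1),ys.mean().round(1),len(xs))
print(ctrl.get_state()["time"])
E
```

```text
{'time': 0.0, 'joint_positions': array([ 1.21306953,  0.32185679, -0.07007043,  1.45164585,  0.02259377,
        1.37078019, -0.05691837]), 'qd': array([ 5.07217664e-04, -5.47683186e-05,  4.25100757e-04,  1.46661912e-03,
       -4.47644529e-04,  8.77594434e-04,  9.60232860e-04]), 'joint_torque': array([ 4.48967503e-04, -4.91286993e+01, -4.03566342e-01, -3.12529993e+01,
       -6.39283005e-02,  4.38176352e-02,  1.83660800e-04]), 'position': array([ 0.23592068, -0.60512789,  0.23545405]), 'tool_rot': array([-3.08563797e+00, -5.80358222e-01,  6.96708246e-04]), 'ft_force': array([-0.06724019,  0.27403282,  0.52992052]), 'torque': array([-0.02672533, -0.0293287 , -0.00570908]), 'grip_width': 0.9998185124737611}
scene {'fov_y': 52.92530934458867, 'cx': 318.94021107431814, 'cy': 199.60304142278432, 'rvec': array([ 0.36275948,  3.01601024, -0.63847595]), 'tvec': array([ 0.53288141, -0.07037786,  0.99738713])}
scene bin_lever 0.97 [416.9, 75.6, 36.1, 24.5] 436.8 90.4 488
scene bin_lever 0.95 [485.7, 281.4, 52.1, 32.0] 514.1 300.8 889
scene bin_lever 0.58 [340.8, 249.4, 47.7, 38.6] 366.1 266.2
[... 644 characters left out ...]
2927]), 'tvec': array([-2.45194759e-04,  5.49791421e-01,  9.57798154e-01])}
top bin_lever 0.88 [236.6, 201.5, 28.9, 35.8] 249.7 223.4 496
top bin_lever 0.81 [181.0, 307.3, 28.1, 37.6] 192.8 331.3 559
top bin_lever 0.69 [396.9, 320.2, 26.8, 37.6] 407.2 345.4 619
top bin_paddle 0.88 [182.3, 306.9, 25.7, 37.2] 192.4 331.1 543
top bin_paddle 0.57 [238.9, 204.7, 24.2, 34.7] 249.8 224.0 472
top bin_paddle 0.57 [394.7, 322.5, 30.8, 36.9] 407.8 345.3 577
top bin_lid 0.84 [200.2, 145.5, 57.6, 52.3] 226.5 171.5 2294
top bin_lid 0.76 [367.7, 263.1, 55.3, 52.4] 396.6 288.0 2414
top bin_lid 0.71 [154.7, 242.3, 54.1, 58.7] 181.5 274.0 2426
top caddy_lid 0.95 [375.6, 110.5, 68.7, 68.7] 411.9 144.3 2879
0.5
```

View pics/scene1.png

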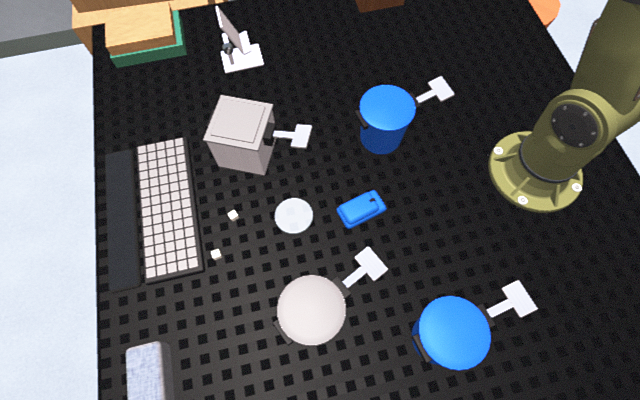

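View pics/top1.png

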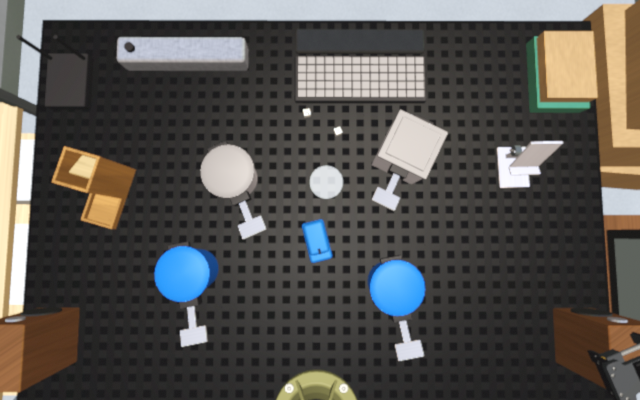

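The grey round bin is at top-view (227,171), with its paddle at (250,226). In the scene view they are at (311,309) and (371,264). The square caddy is at top-view (412,145), and the two blue bins are decoys.

```bash
cat > h.py <<'E'
from bench import ctrl
import cv2,numpy as np
def cam(n):
    c=ctrl.calibration(n); f=200/np.tan(np.radians(c["fov_y"]/2))
    return np.array([[f,0,c["cx"]],[0,f,c["cy"]],[0,0,1]]),cv2.Rodrigues(c["rvec"])[0],c["tvec"],c["rvec"]
def ray(n,u,v,z):
    K,R,t,_=cam(n); d=R.T@np.linalg.inv(K)@[u,v,1]; o=-R.T@t
    return o+d*(z-o[2])/d[2]
def proj(n,P):
    K,R,t,r=cam(n); return cv2.projectPoints(np.array(P,float).reshape(-1,3),r,t,K,None)[0].reshape(-1,2)
E
python3 - <<'E'
from h import *
s=ctrl.get_state()
R=cv2.Rodrigues(s["tool_rot"])[0]; print(R.round(3),s["position"])
ims={}
for n in("scene","top"):
    im=ctrl.get_image(n); ims[n]=im
    for l in("bin_lever","bin_lid"):
        for d in ctrl.cut_out(n,l):
            m=d["pixels"].astype(bool); col=im[m].mean(0)
            ys,xs=np.nonzero(m)
            print(n,l,round(d["score"],2),col.round(),ray(n,xs.mean(),ys.mean(),.135 if l=="bin_lid" else .119).round(3))
# paddle: bright pixels around
for n,(x0,y0,x1,y1) in {"top":(236,210,270,242),"scene":(352,244,392,285)}.items():
    im=ims[n][y0:y1,x0:x1]; cv2.imwrite(f"pics/{n}_crop.png",cv2.resize(im[:,:,::-1],None,fx=14,fy=14,interpolation=0))
E
```

```text
[[ 0.932  0.363 -0.   ]
 [ 0.363 -0.932 -0.   ]
 [-0.     0.    -1.   ]] [ 0.23612647 -0.60560071  0.23655768]
scene bin_lever 0.86 [234. 234. 242.] [ 0.209 -0.211  0.119]
scene bin_lever 0.69 [237. 238. 246.] [0.489 0.158 0.119]
scene bin_lever 0.65 [241. 242. 250.] [0.24  0.288 0.119]
scene bin_lid 0.76 [232. 224. 225.] [0.614 0.216 0.135]
scene bin_lid 0.72 [ 73. 169. 253.] [0.375 0.315 0.135]
scene bin_lid 0.65 [ 65. 162. 252.] [ 0.344 -0.181  0.135]
top bin_lever 0.92 [214. 216. 226.] [0.238 0.286 0.119]
top bin_lever 0.72 [211. 212. 222.] [ 0.207 -0.212  0.119]
top bin_lever 0.66 [215. 217. 227.] [0.488 0.158 0.119]
top bin_lid 0.83 [ 65. 166. 251.] [0.371 0.31  0.135]
top bin_lid 0.67 [ 74. 170. 251.] [ 0.339 -0.186  0.135]
top bin_lid 0.56 [209. 202. 197.] [0.61  0.211 0.135]
```

Run:
```python
from h import *
c=np.array([.612,.2135])
ims={n:ctrl.get_image(n) for n in("scene","top")}
est={}
for n,(x0,y0,x1,y1) in {"top":(236,195,272,245),"scene":(335,240,395,295)}.items():
    pass
a=np.arctan2(.1585-c[1],.4885-c[0])
u=np.array([np.cos(a),np.sin(a)]);w=np.array([-u[1],u[0]]);p=c+.147*u
print(p,u,np.degrees(a))
corn=[[*(p+i*.018*u+j*.030*w),.119+i*.003] for i,j in((1,1),(1,-1),(-1,-1),(-1,1))]
th=np.linspace(0,6.28,40); circ=[[c[0]+.064*np.cos(t),c[1]+.064*np.sin(t),.135] for t in th]
out=[]
for n,(x0,y0,x1,y1) in {"top":(185,130,285,250),"scene":(270,230,400,350)}.items():
    k=5
    im=cv2.resize(np.ascontiguousarray(ims[n][y0:y1,x0:x1,::-1]),None,fx=k,fy=k,interpolation=0)
    for pts,col in((corn,(0,0,255)),(circ,(0,200,0))):
        q=((proj(n,pts)-[x0,y0]+.5)*k).astype(np.int32)
        cv2.polylines(im,[q.reshape(-1,1,2)],True,col,1)
    cv2.imwrite(f"pics/{n}_ov.png",im)
```

```text
[0.47771458 0.15369678] [-0.91350627 -0.40682465] -155.99448003124945
```

View pics/top_ov.png

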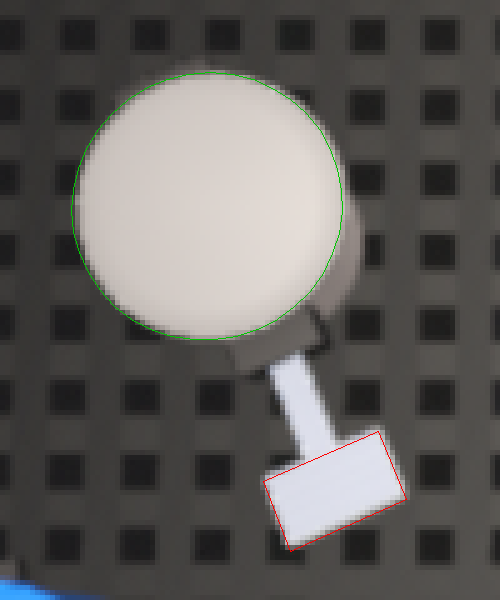

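View pics/scene_ov.png

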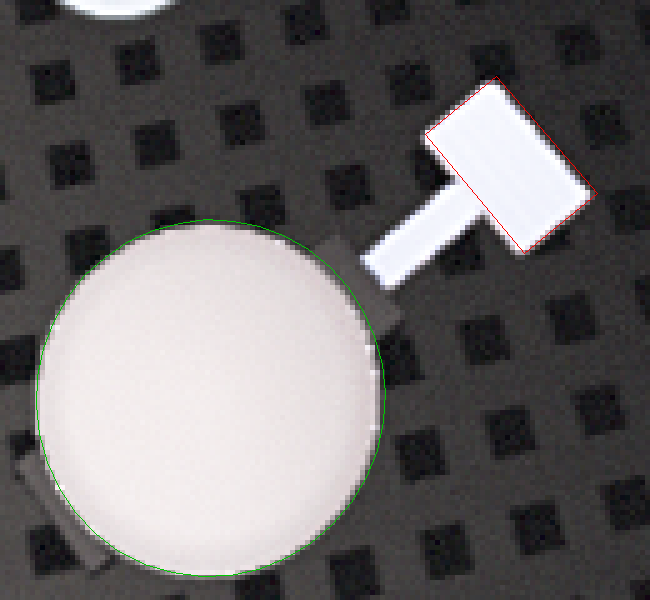

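The projected model fits both views, so the paddle centre is at about (0.478, 0.154, 0.119). I'll go there with the fingers shut, bulging outward past the base and staying high.

Emit:
step_arm([
  [[0,0,0],[0.037,-0.024,0],255],
  [[0,0,0],[0.075,-0.047,0],255],
  [[0,0,0],[0.112,-0.071,0],255],
  [[0,0,0],[0.15,-0.094,0],255],
  [[0,0,0],[0.187,-0.118,0],255],
  [[0,0,0],[0.225,-0.142,0],255],
  [[0,0,0],[0.262,-0.165,0],255],
  [[0,0,0],[0.3,-0.189,0],255],
  [[0,0,0],[0.337,-0.212,0],255],
  [[0,0,0],[0.375,-0.236,0],255],
], squeeze=20)

```text
time: 2.15
position: [0.5005, -0.2485, 0.2368]
tool_rot: [3.087, 0.58, 0.0]
ft_force: [0.9, -0.2, 0.0]
grip_width: 0.017
```

Emit:
step_arm([
  [[0,0,0],[0.013,-0.038,0],255],
  [[0,0,0],[0.025,-0.077,0],255],
  [[0,0,0],[0.038,-0.115,0],255],
  [[0,0,0],[0.05,-0.154,0],255],
  [[0,0,-0.01],[0.063,-0.192,0],255],
  [[0,0,-0.02],[0.076,-0.23,0],255],
  [[0,0,-0.03],[0.088,-0.269,0],255],
  [[0,0,-0.045],[0.1,-0.307,0],255],
  [[0,0,-0.045],[0.113,-0.346,0],255],
  [[0,0,-0.045],[0.126,-0.384,0],255],
])

```text
time: 3.4
position: [0.4775, 0.1553, 0.2369]
tool_rot: [3.073, 0.65, 0.001]
ft_force: [0.5, -0.7, 0.1]
grip_width: 0.006
```

Run:
```python
from h import *
s=ctrl.get_state();R=cv2.Rodrigues(s["tool_rot"])[0]
print(s["time"],s["position"],R.round(3).tolist(),s["ft_force"],s["joint_positions"].round(2))
print("shift",R.T@(np.array([.478,.154,.108])-s["position"]))
im=ctrl.get_image("scene");cv2.imwrite("pics/s2.png",im[:,:,::-1])
```

```text
3.4 [0.47748943 0.15531203 0.23685121] [[0.914, 0.405, 0.001], [0.405, -0.914, -0.0], [0.001, 0.001, -1.0]] [ 0.4766954  -0.74544739  0.10358698] [ 0.37  0.04 -0.74  1.79  0.03  1.32 -1.54]
shift [-0.00015333  0.00130479  0.12885221]
```

View pics/s2.png

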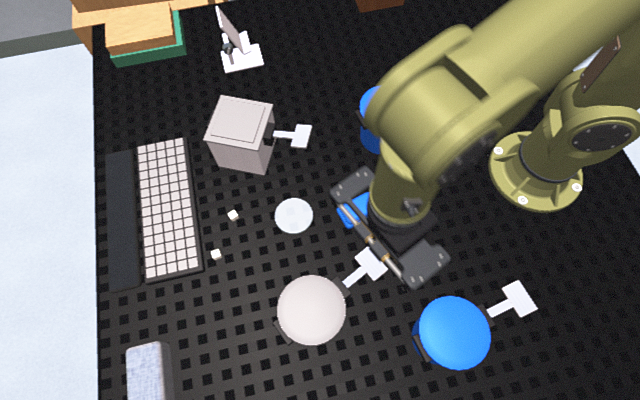

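The gripper is over the round bin's paddle at (371,264) with its wide body across the lever and clear of the lid. Next it goes down and presses.

Emit:
step_arm([
  [[0,0,0],[0,0.001,0.03],255],
  [[0,0,0],[0,0.001,0.06],255],
  [[0,0,0],[0,0.001,0.085],255],
  [[0,0,0],[0,0.001,0.1],255],
  [[0,0,0],[0,0.001,0.106],255],
  [[0,0,0],[0,0.001,0.112],255],
  [[0,0,0],[0,0.001,0.118],255],
  [[0,0,0],[0,0.001,0.123],255],
  [[0,0,0],[0,0.001,0.128],255],
  [[0,0,0],[0,0.001,0.128],255],
])

```text
time: 4.7
position: [0.4784, 0.1532, 0.1084]
tool_rot: [-3.074, -0.65, -0.001]
ft_force: [-0.8, -1.3, 2.7]
grip_width: 0.0
```

Run:
```python
from h import *
s=ctrl.get_state()
print(s["time"],s["position"],s["ft_force"])
im=ctrl.get_image("scene");cv2.imwrite("pics/s3.png",im[:,:,::-1])
im=ctrl.get_image("top");cv2.imwrite("pics/t3.png",im[:,:,::-1])
```

```text
4.7 [0.47839652 0.15318499 0.10841357] [-0.82264863 -1.27271227  2.69272287]
```

View pics/s3.png

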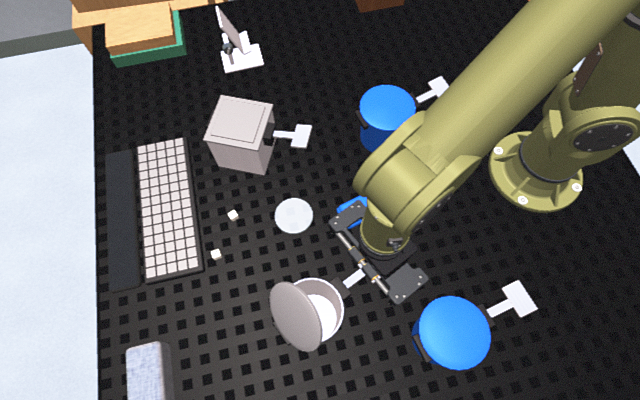

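The round bin's lid is open at (300,315), the lever force is 2.7 N, and the caddy is still shut. I'll go 2 mm deeper and hold about 3 s.

Emit:
step_arm([
  [[0,0,0],[0,0,0.002],255],
  [[0,0,0],[0,0,0.002],255],
  [[0,0,0],[0,0,0.002],255],
  [[0,0,0],[0,0,0.002],255],
  [[0,0,0],[0,0,0.002],255],
  [[0,0,0],[0,0,0.002],255],
  [[0,0,0],[0,0,0.002],255],
  [[0,0,0],[0,0,0.002],255],
  [[0,0,0],[0,0,0.002],255],
  [[0,0,0],[0,0,0.002],255],
])

```text
time: 6.05
position: [0.4781, 0.1532, 0.1065]
tool_rot: [3.074, 0.65, 0.0]
ft_force: [1.9, 0.2, 3.3]
grip_width: 0.004
```

Emit:
step_arm([
  [[0,0,0],[0,0,0],255],
  [[0,0,0],[0,0,0],255],
  [[0,0,0],[0,0,0],255],
  [[0,0,0],[0,0,0],255],
  [[0,0,0],[0,0,0],255],
  [[0,0,0],[0,0,0],255],
  [[0,0,0],[0,0,0],255],
  [[0,0,0],[0,0,0],255],
  [[0,0,0],[0,0,0],255],
  [[0,0,0],[0,0,0],255],
])

```text
time: 7.3
position: [0.478, 0.1531, 0.1065]
tool_rot: [3.074, 0.65, -0.0]
ft_force: [2.5, 0.4, 3.5]
grip_width: 0.005
```

Run:
```python
from h import *
s=ctrl.get_state()
print(s["time"],s["position"],s["ft_force"])
im=ctrl.get_image("scene");cv2.imwrite("pics/s4.png",im[:,:,::-1])
```

```text
7.3 [0.47802345 0.15314089 0.10651412] [2.50514227 0.39091566 3.52303612]
```

View pics/s4.png

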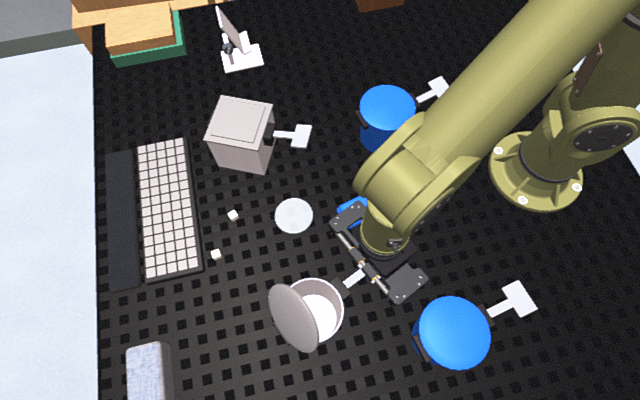

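The lid is still wide open at (295,318). It has been held about 2.8 s; I'll add 0.4 s and then lift off.

Emit:
step_arm([
  [[0,0,0],[0,0,0],255],
  [[0,0,0],[0,0,0],255],
  [[0,0,0],[0,0,0],255],
  [[0,0,0],[0,0,-0.015],255],
  [[0,0,0],[0,0,-0.03],255],
  [[0,0,0],[0,0,-0.05],255],
  [[0,0,0],[0,0,-0.07],255],
  [[0,0,0],[0,0,-0.09],255],
  [[0,0,0],[0,0,-0.11],255],
  [[0,0,0],[0,0,-0.13],255],
])

```text
time: 8.6
position: [0.4774, 0.1531, 0.2378]
tool_rot: [3.073, 0.65, -0.001]
ft_force: [0.7, 0.4, 0.2]
grip_width: 0.005
```

Emit:
step_arm([
  [[0,0,0],[0,0,0],255],
  [[0,0,0],[0,0,0],255],
  [[0,0,0],[0,0,0],255],
  [[0,0,0],[0,0,0],255],
  [[0,0,0],[0,0,0],255],
  [[0,0,0],[0,0,0],255],
  [[0,0,0],[0,0,0],255],
  [[0,0,0],[0,0,0],255],
  [[0,0,0],[0,0,0],255],
  [[0,0,0],[0,0,0],255],
])

```text
time: 9.85
position: [0.478, 0.1531, 0.2365]
tool_rot: [3.073, 0.65, -0.0]
ft_force: [-1.2, 0.2, -0.7]
grip_width: 0.005
```

Run:
```python
from h import *
s=ctrl.get_state()
print(s["time"],s["position"],s["ft_force"])
im=ctrl.get_image("scene");cv2.imwrite("pics/s5.png",im[:,:,::-1])
```

```text
9.85 [0.47803983 0.15312638 0.23653234] [-1.16414963  0.23459836 -0.73170062]
```

View pics/s5.png

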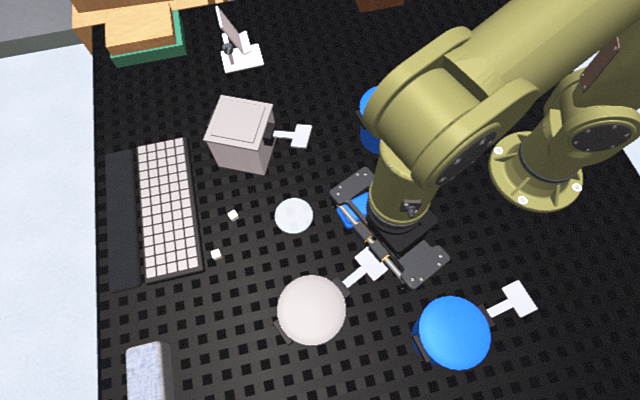

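The round lid at (311,310) is shut again, the caddy is shut, and the arm is clear. I'll open the fingers and hand in.

Emit:
step_arm([
  [[0,0,0],[0,0,-0.01],100],
  [[0,0,0],[0,0,-0.02],100],
  [[0,0,0],[0,0,-0.02],100],
  [[0,0,0],[0,0,-0.02],100],
  [[0,0,0],[0,0,-0.02],100],
  [[0,0,0],[0,0,-0.02],100],
  [[0,0,0],[0,0,-0.02],100],
  [[0,0,0],[0,0,-0.02],100],
  [[0,0,0],[0,0,-0.02],100],
  [[0,0,0],[0,0,-0.02],100],
])

```text
time: 11.15
position: [0.4781, 0.1531, 0.2565]
tool_rot: [3.074, 0.65, 0.0]
ft_force: [0.3, -0.2, 1.0]
grip_width: 0.61
```

Run:
```python
from h import *
s=ctrl.get_state();print(s["time"],s["ft_force"],s["grip_width"]);print(ctrl.close_job())
```

```text
11.15 [ 0.28806752 -0.23925991  0.99104913] 0.6101551689743793
the job is handed in; nothing more can be done
None
```

I pressed the grey round bin's lever down about 27 mm with the closed fingers, held its lid wide open for about 3 s, then lifted off. The job was handed in at about 11 s, well inside the 35 s limit.

- **While holding:** two pictures, about 2.6 s apart, showed the lid wide open. The force on the tool was about 3 N. From the press depth the lid was at roughly 1.0–1.1 rad; I did not measure the angle directly.
- **At the end:** the last picture showed the round lid closed again and the square caddy shut. The arm then stood about 12 cm above the paddle, touching nothing, with only sensor noise (about 1 N) on the force reading.

No check failed. The final move, a 2 cm lift and opening the fingers, came after that last picture.

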